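Hold the hot test kiln's lid open with the lid hook

TASK

The test kiln is still hot: draw the lid hook (pale wooden handle) up out of its stand, catch it under the handle bar at the front of the kiln's lid, and ease the lid up until it stands open at 25 degrees, so that I can look at the pots. Finish while holding it there, hook in the gripper and the lid's bar in the hook, because the lid falls shut by itself: do not let it drop or hand it over to anything else. Keep the gripper and arm off the kiln, never open the lid past 35 degrees (cold air cracks the pots), and leave the poker, the pots and the other things as they stand.

Things in the scene. Friction and masses are not known exactly. Their poses are not given: they have to be found in the camera images.
- hook_grip (a point): Lid hook, loose, 0.17 kg, 175 mm long. Point: where to grip its pale wooden handle, on its axis 28 mm below the top. Handle flat-sided, 26 mm (own x) x 20 (own y) x 80. Own z up along the tool, x the way the hook's point faces. Steel guard 60 x 34 x 3, underside 64 mm below this point, 46 mm to +x, 14 to -x; then an 8 mm round shank on the axis, J hook at the bottom.
- hook_bowl (a point): Bowl of the hook: where the centre of a caught 10 mm bar lies, 134 mm below hook_grip and 16 mm to its own +x; same axes. Hook of 8 mm round steel: shank and upturned point 32 mm apart between centres (24 clear); the point's rounded end is 23 mm above, the hook's underside 13 mm below this point.
- hook_stand: Fixed stand, base 110 x 110 x 8 mm with an upright green box tube in the middle, outside 56 mm (own x) x 24 (own y), rim 93 mm above the table. Origin under its centre. The hook starts upright in it, J down in the tube, guard on the rim, its point (hidden) to the stand's +x: away from the robot within 30 degrees, as the guard's longer side shows.
- poker_stand: The poker's fixed stand, the same as the hook's; the two may have changed places. Origin under its centre.
- kiln: Fixed table-top test kiln: steel jacket 220 mm deep (own x) x 300 wide (own y), rim 140 mm above the table, lid 45 thick (top at 185 when shut), grey control box 58 mm out on its -y side, 136 high. Origin under its centre, on the table; +x points from the front (the lid's handle, robot's side) to the hinge at the back.
- kiln_lid (a joint): Lid angle, rad: 0 shut, grows as the front rises, stop at 1.45 (25 degrees = 0.436). The lid weighs about 0.9 kg and falls shut when not held; raising it by its bar takes about 4 N. The hinge axis runs along the kiln's y, 132 mm behind the kiln's centre and 144 mm above the table; with the lid shut the bar lies 294 mm in front of that axis and 34 mm above it.
- lid_bar (a point): Middle of the lid's handle bar: straight dark steel, 10 mm round, along own y, 124 mm between the two arms that join it to the lid, about 50 mm in front of the lid's face, free all round; 178 mm above the table when shut. Turns with the lid: own x to the lid and hinge, z up when shut.
- poker: Bystander: straight poker with a black grip and guard of the hook's size, upright in its stand. Origin on its axis, 175 mm below its top.
- bowl0: Bystander: footed bowl, 112 mm wide, 48 high, on the ware board. Origin under its foot.
- bowl1: Bystander: unglazed footed bowl, 112 mm wide, 48 high, on the ware board. Origin under its foot.
- bud_vase: Bystander: unglazed bud vase, 84 mm wide, 92 high. Origin under its foot.
- glaze_jar: Bystander: blue jar with a white cap, 76 mm wide, 110 high. Origin under its base.
- kiln_post: Bystander: upright ceramic kiln post, 38 mm wide, 100 high. Origin under its base.

How it is judged:
By the outcome, as a careful person would: the job done as asked, in the order asked, and still so for the second after the job is handed in, while the arm keeps its last pose, push and grip.
It also fails if it takes over 45 s, if anything falls off the work surface, if the arm or the gripper's body presses on something with over 40 N, if the wrist force passes 120 N, or if a joint passes its speed limit or range.

ROBOT

A 7-joint arm with a two-finger parallel gripper is mounted at the origin on the work surface. World frame = base frame: x ahead of the robot, y to its left, z up, the work surface at z = 0. Lengths are in mm, angles in rad, forces in N, time in s.
With the tool pointing down it reaches from about 400 to 875 mm from the base axis. Payload 4.4 kg.
Tool frame: the origin (TCP) lies at the very end of the fingers, on their centre line; the grasp point (between the pads) lies ctrl.grip_depth behind it (ctrl.grip_depth is the distance from the TCP to the grasp point, in mm); y points along the fingers, x is the direction in which the jaws open and shut, and the axes are right-handed (so a half turn about y gives the same grasp; the last joint's range is limited). The gripper opens to 85 mm and grips with 20 to 120 N. Pads are 22 mm wide; open, the fingers measure 114 mm over their backs; the gripper's body (76 mm by 85 mm) begins 54 mm behind the grasp point. The pads swing forward as they close: fully open they stand 13 mm farther back than shut.
Start: joints at [-1.285, 0.628, 0.038, 1.517, -0.027, 0.996, -0.02], TCP at [223.959, 610.213, 231.313] pointing down, gripper open.
Joint ranges: [-3.06, 3.06], [-0.37, 2.12], [-1.25, 1.32], [0.18, 2.47], [-1.1, 4.24], [0.23, 1.98], [-2.94, 2.94]. Speed limits (rad/s): [2.57, 2.57, 3.14, 3.14, 3.14, 3.14, 3.14].

INTERFACE

Orientations are given as [roll, pitch, yaw] about the fixed x, y, z axes, in that order (R = Rz(yaw) Ry(pitch) Rx(roll)).
In Python, from cell import ctrl gives the robot as it stands.
- The arm moves only by the tool apply_moves, never from a script. Its argument "motion" is a list of rows, each a list of 5 numbers: the shift along the tool's x, y, z in cm, then the turn about the tool's y in rad, then the finger opening in cm, from 0 to 8.54. In form: [[tx, ty, tz, roll, hand], ...]. A call has 1 to 20 rows; each row is the pose to reach, as a shift and turn from the pose commanded when the call began, along the tool's axes at that moment; what a row does not reach only later rows make up. A row lasts 1/8 s, in which the tool goes at most 62.5 mm and 10.7 degrees, less where a joint would pass 70% of its speed; a pose out of reach is approached as far as the arm can. A call with a gripper value outside its range is refused whole. The fingers move at their own pace and stop on an object; the grip force is fixed at half the most. Time passes only in rows, so rows that repeat a pose let the fingers close. It gives the time, the measured TCP pose, the force and the opening at its end, in the units of the state.
- ctrl.read_state(): the state, without advancing time (a new reading comes with each control period).
- ctrl.get_image(name): name is "side" or "top"; returns a dict with "image" (480x640x3 uint8, red, green, blue), "vfov" (degrees; the focal length in pixels is half the picture's height over the tangent of half this angle, whatever the lens; pixels are square), "cx", "cy" (the principal point, pixels), "extrinsics" (4x4, takes a point from world to camera coordinates). Camera axes: x right, y up, looking along -z (the intrinsics and any distortion apply to the point x, -y, -z); pixel columns grow to the right and rows downward; lengths in mm; the calibration is good to about 2 mm. A picture is of the moment at which its call begins. There is no depth.
- ctrl.finish_job(): hands the job in, once; it reports no verdict.
Trained networks look in a picture, given as the dict that the camera call returned (one of the last four; its "shot" number tells which), for a name from the list of things; names that differ only in an ending like _2 or _b are one class to them, and where a whole thing is asked for, a point or a joint stands for the part that bears it (a point fixed in the world has none). Each returns a list of dicts, best first, with "confidence" (0 to 1); they miss things now and then, are a little off and sometimes report something else, mostly with a low value. They report only what shows in the picture. A call takes as long as a camera call.
- ctrl.search_frame(picture, query): "location" ([x, y, z] in mm, in world coordinates, good to about 4 mm: the middle of the surface that is visible of it).
- ctrl.mark_of(picture, query): "location" ([x, y, z] in mm, in world coordinates, good to about 4 mm: a listed point, or the origin of a listed thing).
The state is a dict: "clock": time; "qpos": joint angles; "qd": joint speeds; "tau": joint torques, N m; "eef_pos": TCP position; "tool_rot": TCP orientation; "force": force on the tool from outside, world axes, zero at the start; "torque": the same for the moment, N m; "width": finger opening in mm.
Only numpy, scipy, OpenCV 4.12 (cv2) and the standard library are available. Lean on these libraries where they do the work, as an engineer would, in place of code of your own. Each camera call takes 0.05 s, during which the arm holds its last target.

## Working session

There is one attempt and no reset: what is moved stays moved. The work goes in short steps, Python scripts to look and compute and a tool call to move; the robot and the scene stay as the last step left them, time stands still between calls to the robot, and variables do not carry over. Pictures are saved under pics/ and viewed, and the job is handed in when it is done.

Besides the shell and the picture viewer there is one more tool, called after "Call:" as name(argument=value, ...) on one line, values as JSON. apply_moves: Moves the arm, as the interface text tells. Its arguments: {"type":"object","properties":{"motion":{"type":"array","items":{"type":"array","items":{"type":"number"}}}},"required":["motion"]}

```bash
ls; mkdir -p pics
cat > h.py <<'E'
from cell import ctrl
import numpy as np, cv2
def shot(name,fn):
    p=ctrl.get_image(name); cv2.imwrite('pics/'+fn,cv2.cvtColor(p['image'],cv2.COLOR_RGB2BGR)); return p
def proj(p,X):
    E=np.array(p['extrinsics']);X=np.atleast_2d(X);c=X@E[:3,:3].T+E[:3,3]
    f=240/np.tan(np.radians(p['vfov'])/2)
    return np.c_[p['cx']+f*c[:,0]/-c[:,2],p['cy']-f*c[:,1]/-c[:,2]]
def ray(p,u,v):
    E=np.array(p['extrinsics']);f=240/np.tan(np.radians(p['vfov'])/2)
    d=np.array([(u-p['cx'])/f,-(v-p['cy'])/f,-1.]);R=E[:3,:3]
    return -R.T@E[:3,3],R.T@d
def atz(p,u,v,z):
    o,d=ray(p,u,v);return o+d*(z-o[2])/d[2]
E
python3 - <<'E'
from h import *
np.set_printoptions(precision=4,suppress=True)
s=ctrl.read_state()
for k,v in s.items(): print(k,v)
print(ctrl.grip_depth)
for n in('side','top'):
    p=shot(n,n+'0.png'); print(n,{k:v for k,v in p.items() if k!='image'})
    for q in 'hook_grip hook_bowl hook_stand poker_stand kiln lid_bar poker bowl0 bowl1 bud_vase glaze_jar kiln_post'.split():
        print(q,[(np.round(d['location'],1).tolist(),round(d['confidence'],2)) for d in ctrl.mark_of(p,q)][:3])
E
```

```text
pics
clock 0.0
qpos [-1.2848  0.6294  0.0385  1.5184 -0.027   0.9963 -0.02  ]
qd [-0.0009  0.0008 -0.0017 -0.0007  0.0014  0.0001  0.0018]
tau [ -0.0005 -56.3398   1.2263 -19.3453   0.0111   0.0106  -0.    ]
eef_pos [223.7434 609.598  230.3796]
tool_rot [-1.5708  0.0019  1.219 ]
force [ 0.354  -0.1132  0.5144]
torque [-0.0105  0.0122 -0.0282]
width 85.39263907191747
18.700000000000003
side {'vfov': 44.16520137584857, 'cx': 326.0509118972086, 'cy': 238.8585017058008, 'extrinsics': array([[    0.9015,    -0.4328,    -0.0019,  -486.0906],
       [    0.3243,     0.6725,     0.6652,  -302.5501],
       [   -0.2866,    -0.6003,     0.7467, -1499.6304],
       [    0.    ,     0.    ,     0.    ,     1.    ]]), 'shot': 1}
hook_grip [([444.3, -187.8, 153.2], 0.58)]
hook_bowl []
hook_stand [([457.6, -193.3, 1.1], 0.8)]
poker_stand []
kiln []
lid_bar [([347.0, 355.0, 0.5], 0.65), ([467.0, 145.0, 175.8], 0.57)]
poker [([438.9, -361.6, 6.1], 0.91)]
bowl0 [([633.2, 474.2, 17.4], 0.78), ([488.2, 473.2, 15.6], 0.66), ([435.7, -359.7, 7.4], 0.37)]
bowl1 [([633.2, 474.2, 17.4], 0.78), ([488.2, 473.2
[... 288 characters left out ...]
trinsics': array([[    0.0105,    -0.9999,     0.0049,    32.089 ],
       [    0.9962,     0.0109,     0.087 ,  -601.2663],
       [   -0.087 ,     0.004 ,     0.9962, -1417.5483],
       [    0.    ,     0.    ,     0.    ,     1.    ]]), 'shot': 2}
hook_grip [([439.5, -188.4, 156.6], 0.6)]
hook_bowl []
hook_stand [([462.5, -189.8, 4.3], 0.85)]
poker_stand [([446.6, -360.3, 0.5], 0.9)]
kiln []
lid_bar [([462.9, 145.9, 174.4], 0.67)]
poker [([440.4, -367.7, 10.3], 0.88)]
bowl0 [([636.4, 469.7, 14.8], 0.94)]
bowl1 [([636.4, 469.7, 14.8], 0.94)]
bud_vase [([345.9, 348.5, 0.9], 0.8)]
glaze_jar [([688.0, -288.3, 4.0], 0.83), ([444.1, -362.1, -0.4], 0.5)]
kiln_post [([619.2, -413.8, 3.8], 0.92)]
```

View pics/side0.png

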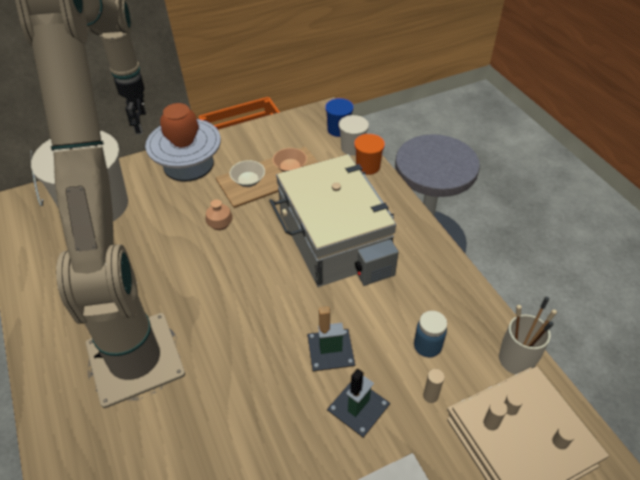

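View pics/top0.png

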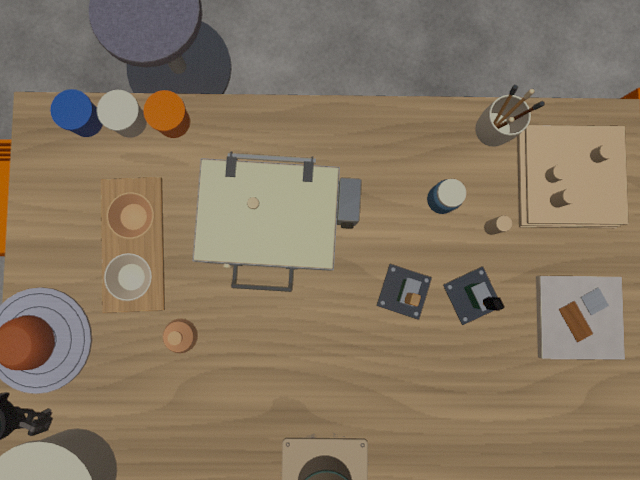

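Run:
```python
import cv2
t=cv2.imread('pics/top0.png');s=cv2.imread('pics/side0.png')
cv2.imwrite('pics/t_hook.png',cv2.resize(t[255:330,370:470],None,fx=8,fy=8,interpolation=cv2.INTER_CUBIC))
cv2.imwrite('pics/t_kiln.png',cv2.resize(t[145:300,185:370],None,fx=3.8,fy=3.8,interpolation=cv2.INTER_CUBIC))
cv2.imwrite('pics/s_hook.png',cv2.resize(s[300:375,295:395],None,fx=8,fy=8,interpolation=cv2.INTER_CUBIC))
cv2.imwrite('pics/s_kiln.png',cv2.resize(s[150:290,260:410],None,fx=4.2,fy=4.2,interpolation=cv2.INTER_CUBIC))
```

```text
(no output)
```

View pics/t_hook.png

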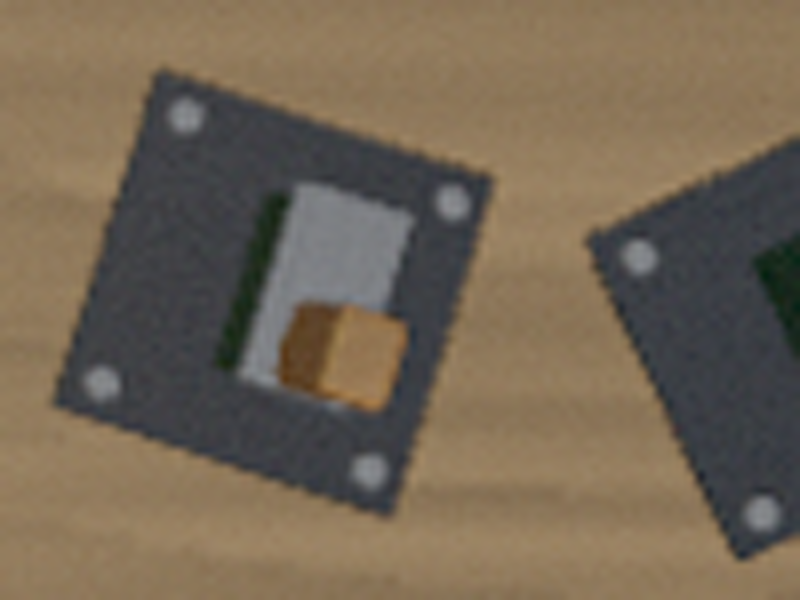

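View pics/t_kiln.png

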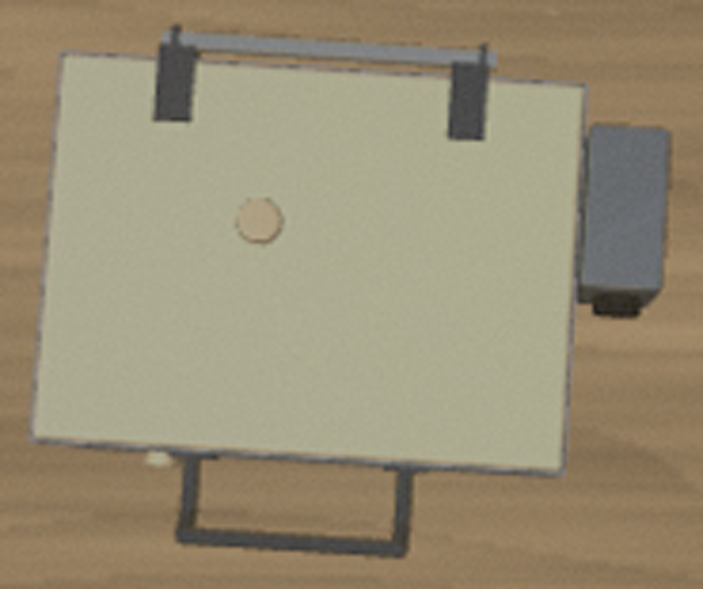

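View pics/s_hook.png

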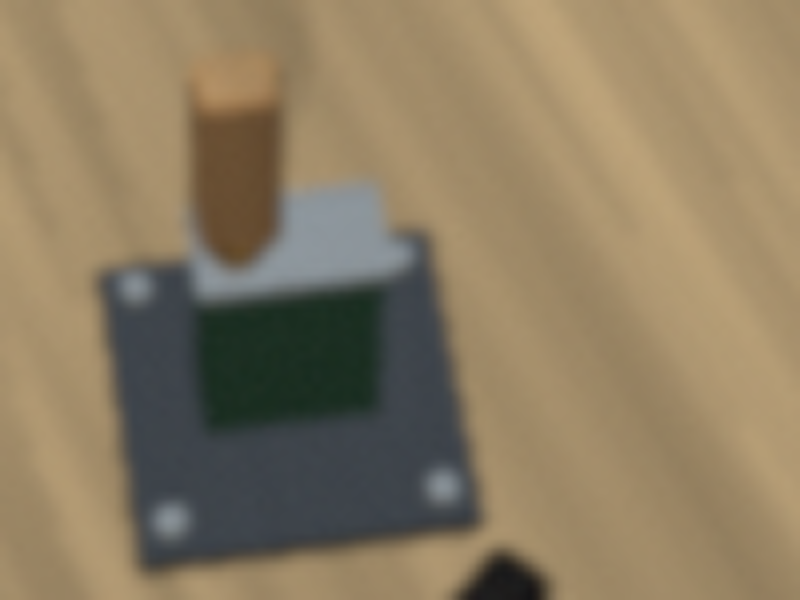

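View pics/s_kiln.png

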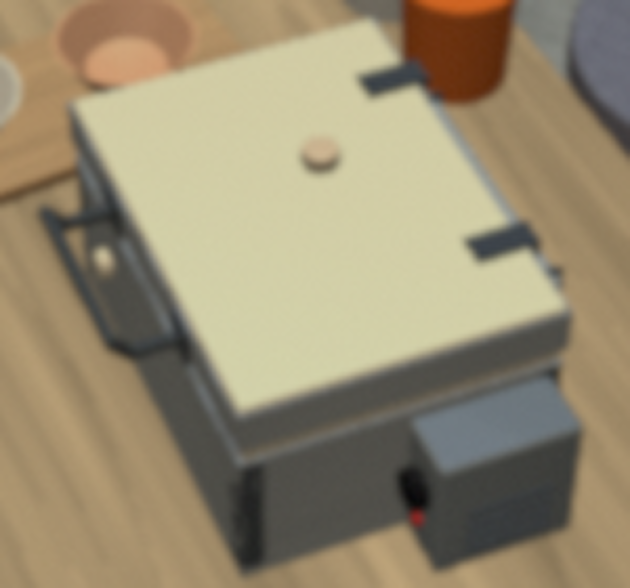

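Run:
```python
from h import *
np.set_printoptions(precision=1,suppress=True)
p=ctrl.get_image('top'); q=ctrl.get_image('side')
def cv(P,s,ox,oy): return [((x+.5)/s-.5+ox,(y+.5)/s-.5+oy) for x,y in P]
def m(P,z): return np.array([atz(p,u,v,z) for u,v in P])
def rect(n,P,z):
    X=m(P,z);print(n,X[:,:2].tolist(),'c',X.mean(0)[:2]);
    e=np.diff(np.vstack([X,X[:1]]),axis=0)[:,:2];print('  len',np.linalg.norm(e,axis=1),'ang',np.degrees(np.arctan2(e[:,1],e[:,0])))
    return X
rect('base',cv([(160,68),(494,178),(392,518),(55,402)],8,370,255),8)
rect('htop',cv([(342,303),(407,322),(382,412),(318,395)],8,370,255),185)
rect('guard',cv([(298,183),(414,213),(355,410),(238,378)],8,370,255),96)
rect('lid',cv([(62,52),(585,85),(565,472),(32,440)],3.8,185,145),185)
X=m(cv([(183,536),(403,547)],3.8,185,145),178);print('bar',X,X.mean(0))
# side bar check
Y=np.array([atz(q,u,v,178) for u,v in cv([(48,215),(122,345)],4.2,260,150)]);print('side bar',Y,Y.mean(0))
Y=np.array([atz(q,u,v,185) for u,v in cv([(236,80)],8,295,300)]);print('side htop c',Y)
Y=np.array([atz(q,u,v,8) for u,v in cv([(105,272),(425,232),(478,522),(145,570)],8,295,300)]);print('side base',Y.mean(0))
```

```text
base [[526.8583098096901, -158.65326879009274], [494.0271214225636, -261.7864285057277], [389.68274586304386, -229.6963587655986], [423.95258756840104, -126.24045245429622]] c [ 458.6 -194.1]
  len [108.2 109.2 109.  107.9] ang [-107.7  162.9   71.7  -17.5]
htop [[457.5866447622144, -183.17343472183262], [452.6575400863906, -200.74349243364833], [428.418346412144, -193.84756641674412], [432.7986473653376, -176.57312199681013]] c [ 442.9 -188.6]
  len [18.2 25.2 17.8 25.7] ang [-105.7  164.1   75.8  -14.9]
guard [[490.84577753995444, -186.38914452458627], [482.5303245511147, -220.00456019956235], [425.6532788032551, -202.6153238767516], [434.4847724751163, -168.82853511259137]] c [ 458.4 -194.5]
  len [34.6 59.5 34.9 59. ] ang [-103.9  163.    75.4  -17.3]
lid [[746.811508871325, 281.66391957768343], [730.9000827828372, -21.830832584484575], [506.7478410819161, -11.820454077844929], [521.7585423444768, 292.7911747699642]] c [626.6 135.2]
  len [303.9 224.4 305.  225.3] ang [-93.  177.4  87.2  -2.8]
bar [[468.  206.3 178. ]
 [463.1  80.3 178. ]] [465.6 143.3 178. ]
side bar [[469.5 202.6 178. ]
 [467.6  75.9 178. ]] [468.6 139.2 178. ]
side htop c [[ 442.9 -190.8  185. ]]
side base [ 457.9 -196.1    8. ]
```

```bash
cat >> h.py <<'E'
from scipy.spatial.transform import Rotation as Ro
def st():
    s=ctrl.read_state();R=Ro.from_euler('xyz',s['tool_rot']);return s,np.array(s['eef_pos']),R
def rel(targets,pos=None,yaw=None):
    s,p,R=st()
    if pos is not None:p=np.array(pos,float)
    if yaw is None: yaw=s['tool_rot'][2]
    R=Ro.from_euler('xyz',[-np.pi/2,0,yaw])
    for t in targets:
        print(np.round(R.inv().apply(np.array(t[:3])-p)/10,2), 'turn',round(yaw-np.radians(t[3]),3))
E
python3 - <<'E'
from h import *
rel([(430,200,330,-17.2),(443.1,-189.8,240,-17.2)],[223.959,610.213,231.313])
E
```

```text
[-31.41  -9.87 -33.48] turn 1.519
[-67.55  -0.87 -48.14] turn 1.519
```

Call:
apply_moves(motion=[[-31.4,-9.9,-33.5,1.52,8.54],[-31.4,-9.9,-33.5,1.52,8.54],[-31.4,-9.9,-33.5,1.52,8.54],[-31.4,-9.9,-33.5,1.52,8.54],[-31.4,-9.9,-33.5,1.52,8.54],[-31.4,-9.9,-33.5,1.52,8.54],[-31.4,-9.9,-33.5,1.52,8.54],[-31.4,-9.9,-33.5,1.52,8.54],[-31.4,-9.9,-33.5,1.52,8.54],[-31.4,-9.9,-33.5,1.52,8.54]])

```text
clock: 2.65
eef_pos: [429.7, 201.0, 330.1]
tool_rot: [-1.57, 0.001, -0.298]
force: [-0.6, 0.5, 0.3]
width: 85.6
```

Run:
```python
from h import *
s,p,R=st();print(s)
rel([(443.1,-189.8,240,-17.2)])
```

```text
{'clock': 2.65, 'qpos': array([-0.89682907,  0.29164951,  0.52815557,  1.85592944, -0.16998733,
        1.03871737, -0.59871385]), 'qd': array([-1.28006326e-02,  7.73667329e-03, -1.79005591e-02,  6.82792330e-04,
       -2.44016679e-05, -5.54507184e-04,  4.42336058e-03]), 'tau': array([ 9.12635308e-01, -3.45655382e+01,  4.24893111e+00, -1.96925658e+01,
        1.03610500e-01, -9.79096134e-03, -6.83317333e-02]), 'eef_pos': array([429.65726618, 201.04665775, 330.12006834]), 'tool_rot': array([-1.57035560e+00,  8.71459560e-04, -2.98380169e-01]), 'force': array([-0.59602502,  0.50223032,  0.28166887]), 'torque': array([0.00094862, 0.043203  , 0.02594382]), 'width': 85.58358754612638}
[ 12.77   9.01 -36.96] turn 0.002
```

Call:
apply_moves(motion=[[12.8,9.0,-37.0,0,8.54],[12.8,9.0,-37.0,0,8.54],[12.8,9.0,-37.0,0,8.54],[12.8,9.0,-37.0,0,8.54],[12.8,9.0,-37.0,0,8.54],[12.8,9.0,-37.0,0,8.54],[12.8,9.0,-37.0,0,8.54],[12.8,9.0,-37.0,0,8.54],[12.8,9.0,-37.0,0,8.54]])

```text
clock: 3.78
eef_pos: [443.2, -189.2, 240.0]
tool_rot: [-1.57, 0.001, -0.298]
force: [0.1, -0.0, -0.1]
width: 85.0
```

Run:
```python
from h import *
s,p,R=st();print(s['eef_pos'],s['tool_rot'],s['qpos'])
rel([(443.1,-189.8,138.3,-17.2)])
for n in('side','top'): q=shot(n,n+'1.png')
t=cv2.imread('pics/top1.png');s=cv2.imread('pics/side1.png')
cv2.imwrite('pics/c1.png',np.hstack([cv2.resize(t[230:350,350:470],None,fx=3.3,fy=3.3),cv2.resize(s[240:375,265:400],None,fx=3.3*120/135,fy=3.3*120/135)]))
```

```text
[ 443.17954983 -189.15804955  239.95775901] [-1.56950325e+00  1.14979417e-03 -2.97540485e-01] [-0.05990826  0.42864505  0.57222049  1.97145285 -0.31161876  0.82935952
  0.38700335]
[ 1.000e-02  1.017e+01 -6.000e-02] turn 0.003
```

View pics/c1.png

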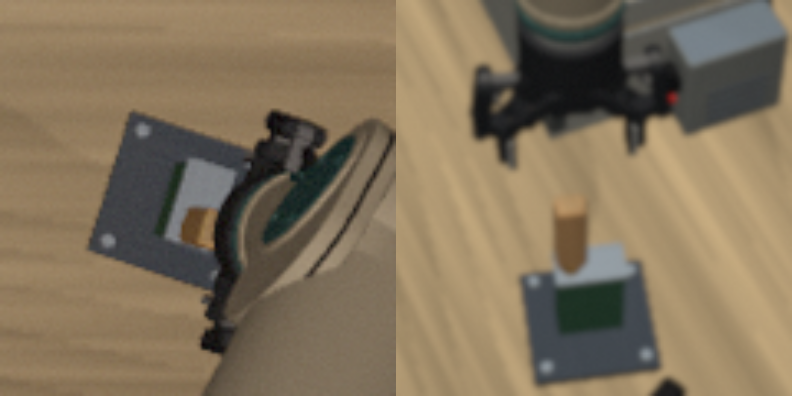

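Call:
apply_moves(motion=[[0,4.0,0,0,8.54],[0,7.5,0,0,8.54],[0,10.2,0,0,8.54],[0,10.2,0,0,8.54],[0,10.2,0,0,3.0],[0,10.2,0,0,1.0],[0,10.2,0,0,1.0],[0,10.2,0,0,1.0],[0,10.2,0,0,1.0],[0,10.2,0,0,1.0],[0,10.2,0,0,1.0],[0,10.2,0,0,1.0]])

```text
clock: 5.38
eef_pos: [443.1, -191.3, 139.0]
tool_rot: [-1.57, -0.001, -0.301]
force: [-1.5, 0.9, 7.4]
width: 25.0
```

Run:
```python
from h import *
s,p,R=st();print(s)
```

```text
{'clock': 5.375, 'qpos': array([ 0.04163546,  0.5789291 ,  0.45333756,  2.07556981, -0.45271615,
        0.58146069,  0.51364821]), 'qd': array([ 5.53132861e-04, -1.76047225e-03,  8.27819394e-04, -3.12726682e-04,
        5.76431965e-04,  2.48509086e-03, -2.41233108e-05]), 'tau': array([ 2.60916129e-01, -4.02643490e+01,  5.20317212e+00, -1.10096759e+01,
        2.66803277e-02, -3.90751809e-01, -3.09887936e-02]), 'eef_pos': array([ 443.10113679, -191.3298145 ,  138.97359361]), 'tool_rot': array([-1.57027973e+00, -9.95055201e-04, -3.01039811e-01]), 'force': array([-1.50298369,  0.89222889,  7.37699464]), 'torque': array([0.2640272 , 0.03781107, 0.07460308]), 'width': 24.960687423429817}
```

Call:
apply_moves(motion=[[0,-2.0,0,0,1.0],[0,-5.0,0,0,1.0],[0,-9.0,0,0,1.0],[0,-13.0,0,0,1.0],[0,-16.0,0,0,1.0],[0,-16.0,0,0,1.0]])

```text
clock: 6.12
eef_pos: [443.7, -191.9, 300.0]
tool_rot: [-1.571, -0.004, -0.301]
force: [-0.1, 0.1, -3.1]
width: 25.4
```

Run:
```python
from h import *
s,p,R=st();print(s)
q=shot('side','side2.png')
im=cv2.imread('pics/side2.png');cv2.imwrite('pics/c2.png',cv2.resize(im[210:360,260:410],None,fx=4,fy=4,interpolation=cv2.INTER_CUBIC))
for k in('hook_grip','hook_bowl'): print([(d['location'],d['confidence']) for d in ctrl.mark_of(q,k)])
```

```text
{'clock': 6.125, 'qpos': array([-0.10892217,  0.35483651,  0.62912413,  1.8884644 , -0.25126308,
        0.97272904,  0.33169589]), 'qd': array([ 0.0092376 ,  0.03950004, -0.02355968,  0.05750757, -0.01286163,
       -0.02206779,  0.0109326 ]), 'tau': array([ -0.12369332, -37.61438727,   5.29097423, -19.91903901,
         0.0962695 ,   0.20176159,  -0.09695211]), 'eef_pos': array([ 443.73765478, -191.88818803,  299.98729371]), 'tool_rot': array([-1.57054654, -0.00429001, -0.30088374]), 'force': array([-0.13971742,  0.13716127, -3.0957551 ]), 'torque': array([-0.00913609, -0.00368672, -0.00847654]), 'width': 25.44841045780973}
[([445.2, -185.8, 316.4], 0.78)]
[([457.9, -191.9, 189.6], 0.64)]
```

View pics/c2.png

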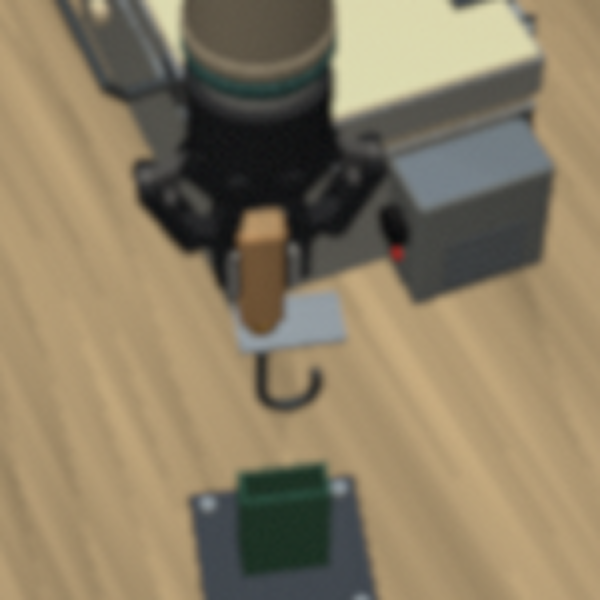

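Run:
```python
from h import *
rel([(402,146,300,-2.7),(402,146,255,-2.7)])
```

```text
[-13.79  -0.29  30.97] turn -0.254
[-13.79   4.21  30.97] turn -0.254
```

Call:
apply_moves(motion=[[-2.3,0,5.2,-0.05,1.0],[-4.6,0,10.4,-0.1,1.0],[-6.9,0,15.5,-0.15,1.0],[-9.2,0,20.6,-0.2,1.0],[-11.5,0,25.8,-0.25,1.0],[-13.8,0,31.0,-0.254,1.0],[-13.8,0,31.0,-0.254,1.0],[-13.8,2.0,31.0,-0.254,1.0],[-13.8,4.2,31.0,-0.254,1.0],[-13.8,4.2,31.0,-0.254,1.0],[-13.8,4.2,31.0,-0.254,1.0]])

```text
clock: 7.65
eef_pos: [403.1, 145.0, 256.4]
tool_rot: [-1.571, 0.0, -0.048]
force: [0.3, -1.2, -1.5]
width: 25.4
```

Run:
```python
from h import *
s,p,R=st();print(s)
for n in('side','top'):
    q=shot(n,n+'3.png')
    for k in('hook_grip','hook_bowl','lid_bar'): print(n,k,[(d['location'],d['confidence']) for d in ctrl.mark_of(q,k)])
im=cv2.imread('pics/side3.png');t=cv2.imread('pics/top3.png')
cv2.imwrite('pics/c3.png',np.hstack([cv2.resize(im[150:270,220:340],None,fx=3.3,fy=3.3,interpolation=cv2.INTER_CUBIC),cv2.resize(t[230:350,200:320],None,fx=3.3,fy=3.3,interpolation=cv2.INTER_CUBIC)]))
rel([(449.5,143.7,255.3,-2.7)])
```

```text
{'clock': 7.65, 'qpos': array([-0.76015836,  0.30272171,  0.45209643,  2.07401735, -0.18162879,
        0.8022916 , -0.24725713]), 'qd': array([-0.00394811, -0.01274815, -0.00074152, -0.01255895,  0.00036149,
       -0.00107231, -0.00169405]), 'tau': array([ 1.33551544e-02, -3.24852169e+01,  2.97150917e+00, -1.64506620e+01,
        9.90392669e-03,  3.18206521e-02,  4.14096794e-03]), 'eef_pos': array([403.1416385 , 145.01153213, 256.41381276]), 'tool_rot': array([-1.57125448e+00,  1.49293529e-04, -4.81756266e-02]), 'force': array([ 0.26567355, -1.1911324 , -1.4816103 ]), 'torque': array([ 0.0139532 , -0.05111208,  0.00186699]), 'width': 25.443868942818575}
side hook_grip [([403.1, 150.3, 273.7], 0.77)]
side hook_bowl [([417.3, 148.6, 142.8], 0.78)]
side lid_bar [([464.5, 143.4, 179.0], 0.83)]
top hook_grip [([462.3, 146.2, 177.3], 0.73)]
top hook_bowl []
top lid_bar [([461.1, 144.7, 176.2], 0.84)]
[4.65 0.13 0.01] turn 0.0
```

View pics/c3.png

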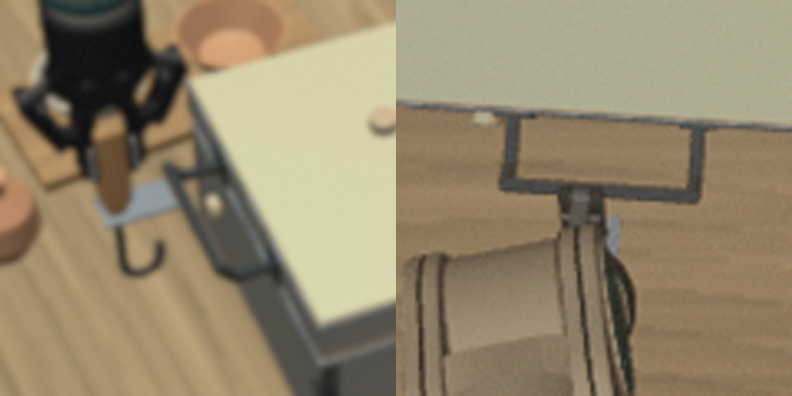

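Call:
apply_moves(motion=[[0,0.3,0,0,1.0],[1.5,0.3,0,0,1.0],[3.0,0.3,0,0,1.0],[4.0,0.3,0,0,1.0],[4.6,0.3,0,0,1.0],[4.6,0.3,0,0,1.0],[4.6,0.3,0,0,1.0]])

```text
clock: 8.93
eef_pos: [448.4, 143.5, 253.2]
tool_rot: [-1.571, 0.001, -0.047]
force: [-0.6, 0.5, -2.1]
width: 25.5
```

Run:
```python
from h import *
s,p,R=st();print(s['eef_pos'],s['tool_rot'],s['force'],s['torque'])
q=shot('side','side4.png')
for k in('hook_grip','hook_bowl','lid_bar'): print(k,[(d['location'],d['confidence']) for d in ctrl.mark_of(q,k)])
im=cv2.imread('pics/side4.png')
cv2.imwrite('pics/c4.png',cv2.resize(im[150:270,230:350],None,fx=5,fy=5,interpolation=cv2.INTER_CUBIC))
```

```text
[448.3614275  143.48521006 253.18505687] [-1.57085975e+00  7.98002516e-04 -4.69501664e-02] [-0.63742796  0.47800899 -2.09241486] [-0.03759495  0.00197707  0.00799121]
hook_grip [([451.8, 150.8, 269.5], 0.76)]
hook_bowl [([462.6, 147.2, 140.6], 0.86)]
lid_bar [([462.0, 143.9, 177.2], 0.74)]
```

View pics/c4.png

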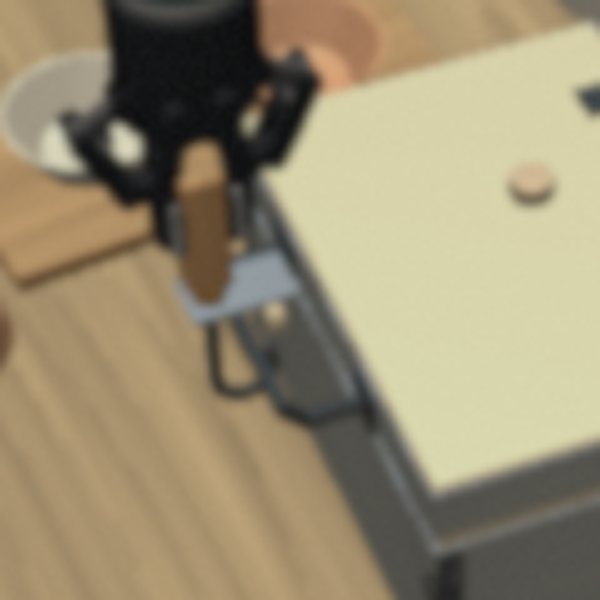

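Call:
apply_moves(motion=[[0,-1.2,0,0,1.0],[0,-2.4,0,0,1.0],[0,-3.4,0,0,1.0],[0,-3.8,0,0,1.0],[0,-4.2,0,0,1.0],[0,-4.6,0,0,1.0],[0,-5.0,0,0,1.0],[0,-5.0,0,0,1.0]])

```text
clock: 10.12
eef_pos: [449.5, 143.5, 303.5]
tool_rot: [-1.571, -0.001, -0.047]
force: [3.8, 1.1, -6.8]
width: 25.1
```

Run:
```python
from h import *
s,p,R=st();print(s['eef_pos'],s['tool_rot'],s['force'],s['torque'])
q=shot('side','side5.png')
for k in('hook_grip','hook_bowl','lid_bar'): print(k,[(d['location'],d['confidence']) for d in ctrl.mark_of(q,k)])
im=cv2.imread('pics/side5.png')
cv2.imwrite('pics/c5.png',cv2.resize(im[150:270,230:350],None,fx=5,fy=5,interpolation=cv2.INTER_CUBIC))
```

```text
[449.47473087 143.49644025 303.48750683] [-1.57069682e+00 -1.31501363e-03 -4.70564638e-02] [ 3.77354413  1.07473359 -6.84534635] [ 0.11821279 -1.05379183 -0.0198482 ]
hook_grip [([451.4, 148.9, 320.4], 0.9)]
hook_bowl [([466.1, 145.0, 189.8], 0.93)]
lid_bar [([466.1, 145.2, 185.3], 0.82)]
```

View pics/c5.png

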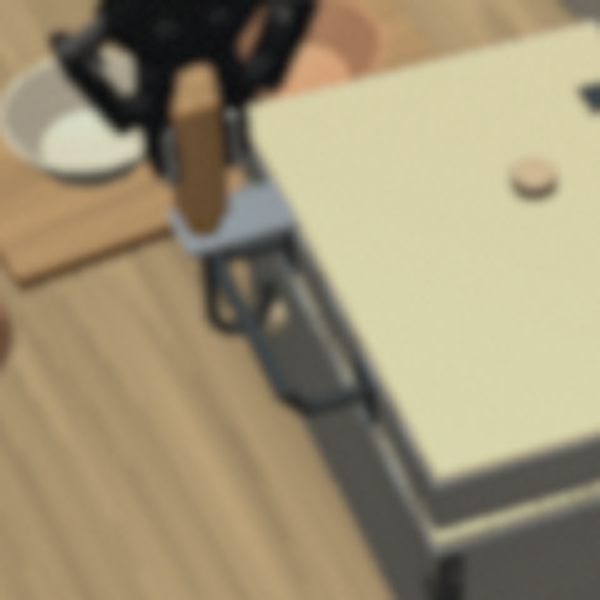

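Call:
apply_moves(motion=[[0.2,-0.5,0,0,1.0],[0.35,-1.2,0,0,1.0],[0.55,-1.93,0,0,1.0],[0.75,-2.6,0,0,1.0],[0.95,-3.3,0,0,1.0],[1.2,-4.0,0,0,1.0],[1.43,-4.78,0,0,1.0],[1.7,-5.5,0,0,1.0],[1.95,-6.2,0,0,1.0],[2.2,-6.9,0,0,1.0],[2.48,-7.55,0,0,1.0],[2.48,-7.55,0,0,1.0]])

```text
clock: 11.82
eef_pos: [475.0, 142.4, 379.5]
tool_rot: [-1.57, -0.003, -0.047]
force: [0.4, -0.4, -5.7]
width: 25.6
```

```bash
cat > look.py <<'E'
from h import *
import sys
n=sys.argv[1]
s,p,R=st();print(s['clock'],s['eef_pos'],s['tool_rot'],s['force'],s['torque'],s['width'])
for c in ('side','top'):
    q=shot(c,c+n+'.png')
    for k in('hook_grip','hook_bowl','lid_bar'): print(c,k,[(d['location'],round(d['confidence'],2)) for d in ctrl.mark_of(q,k)])
im=cv2.imread('pics/side%s.png'%n);t=cv2.imread('pics/top%s.png'%n)
cv2.imwrite('pics/c%s.png'%n,np.hstack([cv2.resize(im[90:290,230:430],None,fx=2,fy=2,interpolation=cv2.INTER_CUBIC),cv2.resize(t[140:340,180:380],None,fx=2,fy=2,interpolation=cv2.INTER_CUBIC)]))
cv2.imwrite('pics/d%s.png'%n,cv2.resize(im[110:260,230:380],None,fx=4,fy=4,interpolation=cv2.INTER_CUBIC))
E
python3 look.py 6
```

```text
11.825 [475.04890607 142.35488152 379.52247408] [-1.57014403 -0.00326114 -0.04728262] [ 0.39558831 -0.42230342 -5.74649731] [-0.04733754  0.15329984  0.00238705] 25.591397743294635
side hook_grip [([476.4, 146.8, 397.2], 0.73)]
side hook_bowl [([490.4, 145.1, 265.5], 0.69)]
side lid_bar [([488.8, 142.6, 262.5], 0.9)]
top hook_grip []
top hook_bowl [([447.6, -361.6, -2.5], 0.36), ([440.5, -370.7, 10.3], 0.29)]
top lid_bar [([446.6, -360.3, 2.3], 0.27)]
```

View pics/d6.png

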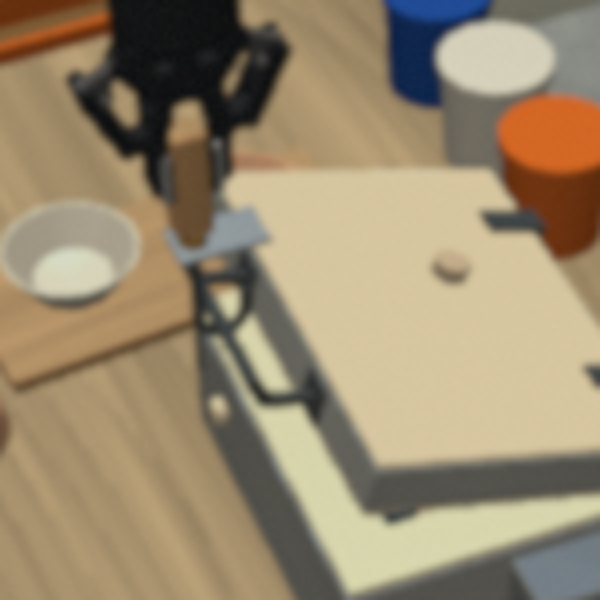

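Call:
apply_moves(motion=[[0.25,-0.6,0,0,1.0],[0.55,-1.2,0,0,1.0],[0.85,-1.8,0,0,1.0],[1.2,-2.4,0,0,1.0],[1.5,-3.0,0,0,1.0],[1.85,-3.5,0,0,1.0],[1.85,-3.5,0,0,1.0],[1.85,-3.5,0,0,1.0]])

```text
clock: 13.22
eef_pos: [493.0, 141.5, 413.8]
tool_rot: [-1.571, -0.002, -0.047]
force: [1.1, -0.2, -7.2]
width: 25.3
```

```bash
python3 look.py 7
```

```text
13.225 [492.99308116 141.48731226 413.8227123 ] [-1.57066923 -0.0020617  -0.04711563] [ 1.12186992 -0.19150564 -7.21642294] [-0.01155915 -0.21776368 -0.00787742] 25.3239422234142
side hook_grip [([493.9, 148.8, 431.1], 0.85), ([457.2, -190.4, 1.3], 0.21)]
side hook_bowl [([507.8, 139.7, 298.7], 0.97)]
side lid_bar [([506.7, 143.1, 298.2], 0.61), ([633.2, 471.8, 16.5], 0.43)]
top hook_grip []
top hook_bowl []
top lid_bar []
```

View pics/d7.png

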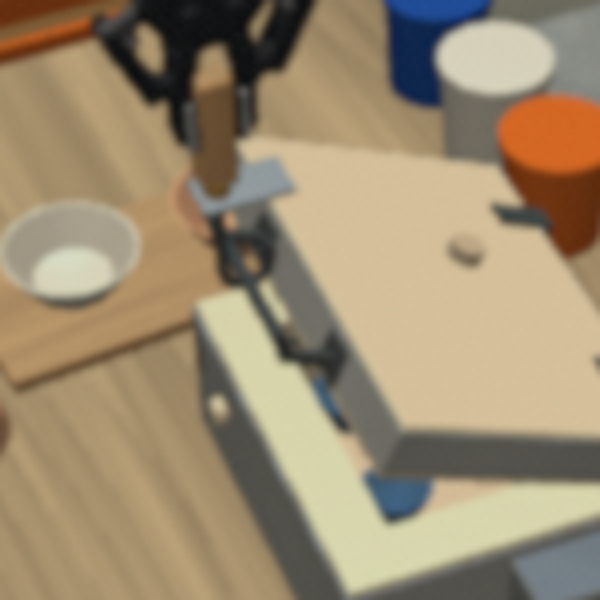

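View pics/side7.png

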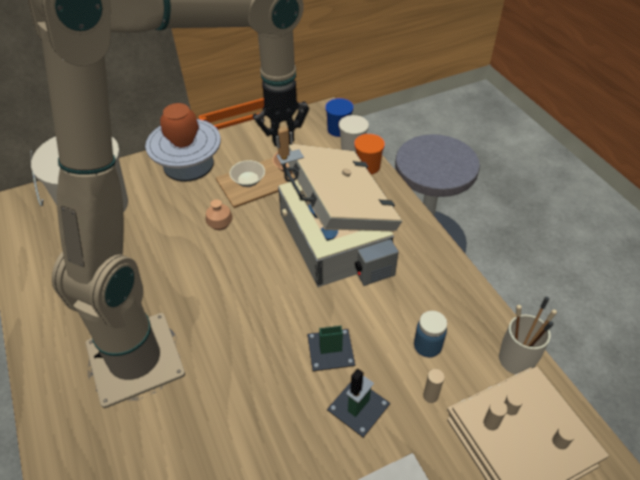

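Run:
```python
from h import *
q=ctrl.get_image('side')
y=np.radians(-2.6);ex=np.array([np.cos(y),np.sin(y),0]);ey=np.array([-np.sin(y),np.cos(y),0]);ez=np.array([0,0,1.])
c=np.array([626.8,135.2,0])
for th in np.radians([22,24,25,26,28]):
    P=[]
    for (f,h,w) in [(242,41,-150),(242,-4,-150),(294,34,0)]:
        P.append(c+ex*132+ez*144+ey*w-ex*(f*np.cos(th)-h*np.sin(th))+ez*(f*np.sin(th)+h*np.cos(th)))
    print(round(np.degrees(th)),((proj(q,np.array(P))-[230,110])*4).round(0).tolist())
s,p,R=st();print(s['eef_pos'],s['force'])
```

```text
22 [[397.0, 438.0], [372.0, 492.0], [231.0, 290.0]]
24 [[404.0, 427.0], [377.0, 482.0], [238.0, 278.0]]
25 [[408.0, 422.0], [379.0, 477.0], [242.0, 271.0]]
26 [[411.0, 417.0], [382.0, 472.0], [246.0, 265.0]]
28 [[419.0, 407.0], [387.0, 462.0], [253.0, 253.0]]
[492.21080376 141.47359078 413.81539207] [ 1.86465839 -0.28108948 -6.16753953]
```

Call:
apply_moves(motion=[[0.05,-0.1,0,0,1.0],[0.05,-0.1,0,0,1.0],[0.05,-0.1,0,0,1.0],[0.05,-0.1,0,0,1.0],[0.05,-0.1,0,0,1.0],[0.05,-0.1,0,0,1.0],[0.05,-0.1,0,0,1.0],[0.05,-0.1,0,0,1.0]])

```text
clock: 14.68
eef_pos: [492.5, 141.5, 414.8]
tool_rot: [-1.571, 0.0, -0.047]
force: [0.3, -0.3, -6.1]
width: 25.0
```

```bash
python3 look.py 8
```

```text
14.675 [492.51507526 141.46656838 414.7661251 ] [-1.57080118e+00  2.23399274e-04 -4.69480495e-02] [ 0.26930069 -0.34498066 -6.05297644] [ 0.00926766 -0.06166023  0.00378121] 25.029418815765478
side hook_grip [([494.1, 148.3, 433.1], 0.72)]
side hook_bowl [([507.9, 144.2, 303.3], 0.58), ([345.9, 354.3, 3.7], 0.34)]
side lid_bar [([508.8, 138.7, 299.6], 0.85)]
top hook_grip []
top hook_bowl []
top lid_bar []
```

View pics/d8.png

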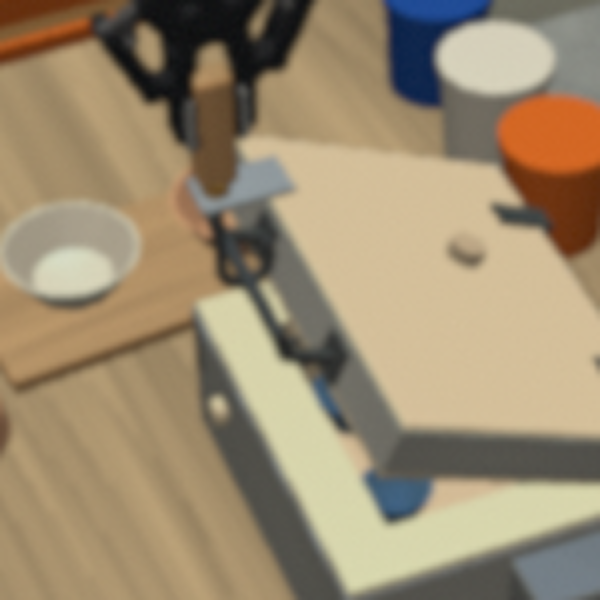

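The picture shows the bar at about (245, 265) seated in the hook, the lid open and steady, and the pots visible inside. I'm handing the job in.

```bash
python3 -c "
from cell import ctrl
print(ctrl.finish_job())"
```

```text
the job is handed in; nothing more can be done
None
```

The lid is open at about 25 degrees, held by the hook in the gripper with the bar seated in the bowl of the hook. I drew the hook straight up out of its stand, brought it in under the middle of the bar and raised the lid along its arc. The job was handed in at about 15 s of the 45 s allowed.

What the last checks showed:
- **Angle:** the hook's height puts the bar at z ≈ 299.5 mm, which gives about 25.1°. The network put the bar at 299.6 mm.
- **Disagreement:** before a last 1 mm lift, one lid corner in the side picture suggested about 23.5° and another about 25°. The true angle is therefore probably between 24 and 25°. I saw no sign of it going above that at any time.
- **Hold:** the lid stayed steady for a second before hand-in. The downward load was about 6 N, the sideways force under 0.5 N, and the grip opening a steady 25 mm on the handle.
- **Surroundings:** the arm and gripper were well away from the kiln in the pictures. In the side view just before that lift, the poker, jar, post, vase and bowls looked unmoved; I did not measure them again. The top camera gave no usable detections at the end, because the arm hid the bar.

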